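Wind the indexing table to its stop, then on by four clicks

ROBOT

A 6-joint arm with a two-finger parallel gripper is mounted at the origin on a cart in front of the work surface, level with it; the furniture and walls round the work are solid. World frame = base frame: x ahead of the robot, y to its left, z up, the work surface at z = 0. Lengths are in mm, angles in rad, forces in N, time in s.
With the tool pointing down it reaches from about 425 to 1125 mm from the base axis. Payload 14.9 kg.
Tool frame: the origin (TCP) lies between the finger pads; the fingertips stand 22 mm ahead of it and the grasp point (between the pads) lies 3 mm ahead of it; z points along the fingers, y is the line along which they close (so a half turn about z gives the same grasp; the last joint's range is limited). The gripper opens to 91 mm and grips with 3 to 60 N. Pads are 32 mm wide; open, the fingers measure 118 mm over their backs; the gripper's body (76 mm by 178 mm) begins 60 mm behind the grasp point.
Start: joints at [1.255, 0.379, 1.734, -0, 1.028, -0.033], TCP at [195.339, 672.206, 235.932] pointing down, gripper open.
Joint ranges: [-2.77, 2.77], [-0.74, 2.19], [0, 2.66], [-1.06, 4.2], [0.31, 2.87], [-3.08, 3.08]. Speed limits (rad/s): [1.89, 1.89, 2.39, 3.14, 3.14, 3.14].

INTERFACE

Orientations are given as a unit quaternion [x, y, z, w].
In Python, from bench import bot, vision gives the robot as it stands. The module is installed in compiled form; this text tells all that it offers.
- The arm moves only by the shell command python3 -m inch 'ROWS'. ROWS is a JSON object of lists of equal length, an entry for each row: "linear": the shift along the tool's x, y, z in m, a list of three; "twist": the turn, a rotation vector about the tool's x, y, z in degrees, a list of three; "grip": the finger opening in m, from 0 to 0.0912. A call has 1 to 10 rows; each row shifts and turns the commanded pose from where the row before left it, along the tool's axes as they then stand; what a row does not reach is not made up. A row lasts 1/10 s, in which the tool goes at most 50 mm and 8.59 degrees, less where a joint would pass 70% of its speed; a pose out of reach is approached as far as the arm can. A call with a gripper value outside its range is refused whole. The fingers move at their own pace and stop on an object; the grip force is fixed at half the most. Time passes only in rows, so rows that do not move let the fingers close. It gives the time, the measured TCP pose, the force, the opening and the grip force at its end, in the units of the state.
- bot.get_obs(): the state, without advancing time (a new reading comes with each control period).
- vision.snapshot(name): name is "side" or "top"; returns a dict with "pixels" (384x512x3 uint8, red, green, blue), "camera_matrix" (3x3 intrinsics, pixels), "R" (3x3) and "t" (3): a world point X has camera coordinates R X + t. Camera axes: x right, y down, z forward; pixel columns grow to the right and rows downward; lengths in mm; the calibration is good to about 2 mm. A picture is of the moment at which its call begins. There is no depth.
- bot.finish_job(): hands the job in; it is judged then, once.
The state is a dict: "time": time; "joint_positions": joint angles; "qd": joint speeds; "tau": joint torques, N m; "ee_pos": TCP position; "orientation": TCP orientation; "ft_force": force on the tool from outside, world axes, zero at the start; "torque": the same for the moment, N m; "grip_width": finger opening in mm; "grip_force": force on a finger pad.
Only numpy, scipy, OpenCV 4.12 (cv2) and the standard library are available. Lean on these libraries where they do the work, as an engineer would, in place of code of your own. Each camera call takes 0.05 s, during which the arm holds its last target. There are 200 camera calls.

TASK

The green click-stop indexing table has to be set up for drilling the wooden disc. Push its red post to turn the plate anticlockwise (seen from above) all the way back to its stop, then turn it clockwise exactly four clicks and leave it resting in that click. Do not knock over or shove the jar of screws and the glue bottle standing beside it.

Things in the scene. Friction and masses are not known exactly. Their poses are not given: they have to be found in the camera images.
- indexer: Green round base of the indexing table, 186 mm across, 37 mm high, fixed to the bench; four bolt feet reach 112 mm from its axis. Origin: on the turning axis at bench level, z up; the base yaws up to 0.6 rad. Seven white rim ticks 30 degrees apart, on the near side at yaw 0, mark the clicks; a small dark stop block stands beside the first.
- hub (a point): Top of the black clamp knob (34 mm across) in the middle of the turning aluminium plate, on the axis, 79 mm above the bench. The plate is 160 mm across, its top 52 mm above the bench; on it lies a plywood disc 84 mm across, top at 62 mm.
- plate (a joint): Turn of the plate, rad, growing clockwise from above. 0: zero click, at the stop (hard stop 0.06 below it); click n rests at n x 0.5236, last is 6. Starts in click 1, 2 or 3. Leaving a click takes about 6 N at the post, easing off to the crest half-way; beyond it the plate snaps by itself into the next click, up to 17 mm ahead of the pusher. Released between clicks it settles in the nearer one.
- post (a point): Centre of the top of the red upright post that turns the plate: 16 mm thick, rising 55 mm from the plate, top 107 mm above the bench, its axis 65 mm from the turning axis. In the base's frame it lies at 240 degrees (anticlockwise from +x) minus the joint value. A red pointer on the plate's edge below it points at the ticks.
- jar: Clear jar with a yellow lid, full of screws, 68 mm across and 95 mm high, standing loose left of the table; origin: centre of its underside.
- glue: Cream glue bottle with an orange nozzle, 58 mm across and 176 mm high, standing loose right of the table; origin: centre of its underside.
There are look-alikes about, which are no part of the job. What is meant by the glue is not turquoise or yellow, and is the larger of those in its own colour.

How it is judged:
By the outcome, as a careful person would: the job done as asked, in the order asked, and still so for the second after the job is handed in, with the robot touching nothing.
It also fails if it takes over 54 s, if anything falls off the work surface, if the arm or the gripper's body presses on something with over 40 N, if the wrist force passes 120 N, or if a joint passes its speed limit or range.

## Working session

There is one attempt and no reset: what is moved stays moved. The work goes in short steps, Python scripts to look and compute and a shell command to move; the robot and the scene stay as the last step left them, time stands still between calls to the robot, and variables do not carry over. Pictures are saved under pics/ and viewed, at most 10 in all, crops included, and the job is handed in when it is done.

```bash
mkdir -p pics
python3 - <<'E'
from bench import bot, vision
import cv2,pickle
o=bot.get_obs(); print(o)
d={}
for n in("side","top"):
    s=vision.snapshot(n); d[n]=s; cv2.imwrite(f"pics/{n}0.png",cv2.resize(s["pixels"][:,:,::-1],(768,576),interpolation=cv2.INTER_CUBIC)); print(n,s["camera_matrix"],s["R"],s["t"])
pickle.dump(d,open("s0.pkl","wb"))
E
```

```text
{'time': 0.0, 'joint_positions': array([ 1.25474401e+00,  3.79404637e-01,  1.73477066e+00, -5.19098135e-06,
        1.02849973e+00, -3.33150965e-02]), 'qd': array([-0.00113392, -0.00023247,  0.00050677,  0.00079997,  0.00152823,
       -0.00100235]), 'tau': array([ 1.52294924e-03, -7.63709807e+01, -4.34370160e+01,  6.50352077e-02,
        4.23942518e-02, -1.03171951e-04]), 'ee_pos': array([195.19203672, 671.85242847, 235.29599734]), 'orientation': array([ 1.40896853e-01,  9.90024133e-01, -5.33339377e-04, -9.18683180e-05]), 'ft_force': array([-0.00272798, -0.56871882, -0.30069865]), 'torque': array([-0.01154769, -0.03997026, -0.03246665]), 'grip_force': 0.0, 'grip_width': 91.10589332909753}
side [[399.35943992   0.         257.18983676]
 [  0.         399.35943992 191.19846731]
 [  0.           0.           1.        ]] [[ 0.35807188 -0.93366863 -0.00688569]
 [-0.82795027 -0.31410151 -0.46458432]
 [ 0.431605    0.17205558 -0.88550212]] [-71.68310387 532.06308975 849.97990499]
top [[438.40431606   0.         253.86285875]
 [  0.         438.40431606 185.48994286]
 [  0.           0.           1.        ]] [[-0.00314092 -0.99994499  0.01000765]
 [-0.98466669  0.00134709 -0.17444109]
 [ 0.17441801 -0.0104021  -0.98461676]] [ 102.45067682  569.39250009 1326.74785187]
```

View pics/side0.png

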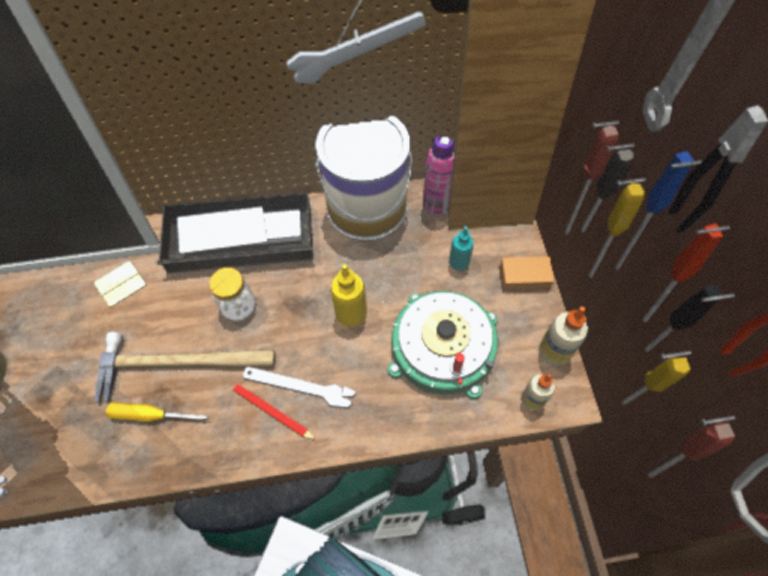

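View pics/top0.png

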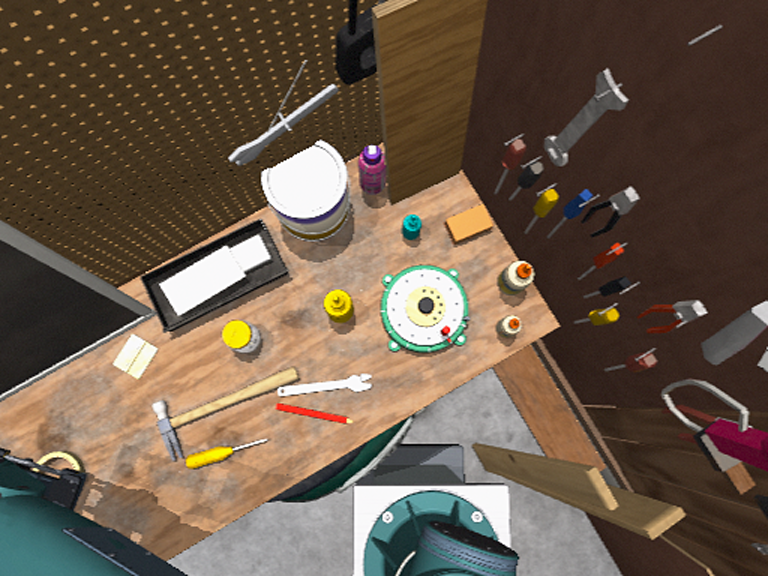

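Candidates for the glue, in top-view (768 px) pixels: cream (517,275), small cream (509,326), yellow (338,305) and turquoise (411,227). The larger cream one at (517,275) fits. The jar is at (240,337), yellow lid with clear sides. Next I'll measure and check these in one crop.

```bash
cat > h.py <<'E'
import numpy as np, cv2
from bench import bot, vision
def ray(s,u,v,z):
    K,R,t=map(np.array,(s["camera_matrix"],s["R"],s["t"]))
    d=R.T@np.linalg.solve(K,[u,v,1]); c=-R.T@t
    return c+d*(z-c[2])/d[2]
def proj(s,X):
    p=np.array(s["camera_matrix"])@(np.array(s["R"])@X+s["t"]); return p[:2]/p[2]
def two(a,pa,b,pb):
    A=[];B=[]
    for s,p in((a,pa),(b,pb)):
        P=np.array(s["camera_matrix"])@np.c_[s["R"],s["t"]]
        for i in(0,1): r=p[i]*P[2]-P[i]; A.append(r[:3]);B.append(-r[3])
    return np.linalg.lstsq(np.array(A),np.array(B),rcond=None)[0]
def blobs(s,lo,hi,box,amin=4):
    h=cv2.cvtColor(s["pixels"],cv2.COLOR_RGB2HSV)
    m=cv2.inRange(h,np.array(lo),np.array(hi))
    if lo[0]==0 and hi[2]>90 and lo[1]>120: m|=cv2.inRange(h,np.array([174,lo[1],lo[2]]),np.array([180,255,255]))
    k=np.zeros_like(m); x0,y0,x1,y1=box; k[y0:y1,x0:x1]=m[y0:y1,x0:x1]
    n,l,st,c=cv2.connectedComponentsWithStats(k)
    return [(c[i].round(1).tolist(),st[i].tolist()) for i in range(1,n) if st[i,4]>=amin]
E
python3 - <<'E'
from h import *; import pickle
d=pickle.load(open("s0.pkl","rb")); T,S=d["top"],d["side"]
for s,nm,box,rb in((T,"top",(250,172,316,240),0),(S,"side",(255,190,335,268),0)):
    print(nm,"red",blobs(s,(0,150,90),(6,255,255),box)); print("black",blobs(s,(0,0,0),(180,255,50),box,15)); print("green",blobs(s,(65,100,40),(90,255,255),box,8))
print("orange T",blobs(T,(5,150,150),(14,255,255),(325,165,365,230))); print("orange S",blobs(S,(3,150,120),(14,255,255),(350,195,400,270)))
print("yel T",blobs(T,(20,150,120),(34,255,255),(140,190,240,240),30)); print("yel S",blobs(S,(20,150,120),(34,255,255),(130,160,250,240),30))
a=cv2.resize(T["pixels"][165:245,225:365,::-1],None,fx=5.6,fy=5.6,interpolation=cv2.INTER_CUBIC)
cv2.imwrite("pics/c1.png",a)
E
```

```text
top red [([296.6, 220.0], [294, 218, 6, 6, 21]), ([299.0, 226.2], [298, 225, 3, 3, 5])]
black []
green [([276.4, 207.1], [254, 177, 58, 58, 521]), ([308.9, 214.1], [308, 213, 3, 3, 8]), ([305.3, 223.7], [300, 217, 11, 13, 67])]
side red [([305.8, 238.1], [304, 236, 5, 6, 24]), ([306.4, 253.2], [306, 252, 2, 3, 5])]
black []
green [([266.8, 209.8], [265, 205, 6, 10, 12]), ([328.5, 228.2], [326, 214, 5, 26, 51]), ([263.2, 224.8], [262, 218, 4, 13, 37]), ([267.5, 239.6], [264, 233, 9, 13, 51]), ([262.7, 248.7], [259, 246, 8, 5, 15]), ([279.9, 251.6], [274, 247, 14, 10, 54]), ([314.3, 252.1], [309, 248, 12, 9, 49]), ([296.6, 256.6], [290, 255, 15, 4, 47]), ([314.9, 262.8], [312, 261, 8, 4, 15])]
orange T [([348.7, 180.1], [345, 176, 9, 9, 50]), ([342.3, 215.1], [340, 212, 6, 7, 30])]
orange S [([384.1, 211.2], [378, 204, 13, 15, 127]), ([363.4, 253.4], [360, 249, 8, 9, 55])]
yel T [([224.7, 201.9], [216, 193, 19, 19, 271]), ([157.4, 222.3], [148, 213, 20, 19, 290])]
yel S [([231.5, 196.6], [221, 177, 22, 40, 593]), ([150.4, 188.0], [140, 178, 22, 21, 339])]
```

View pics/c1.png

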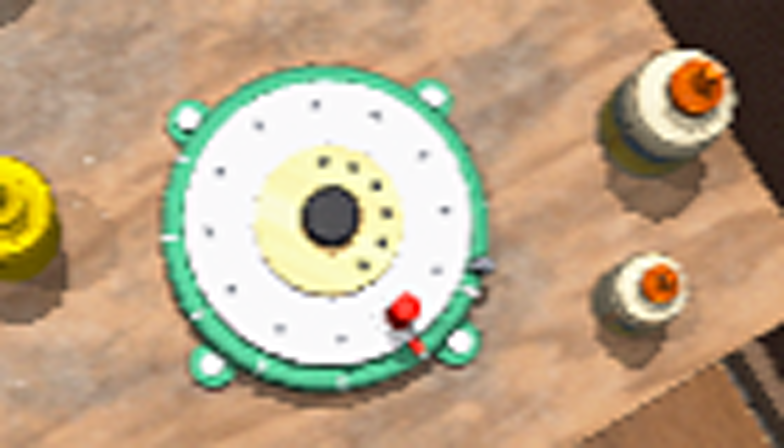

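The crop shows:
- **Glue:** the larger cream bottle is at crop (680,105); the small cream one at (645,290) is the look-alike.
- **Stop:** the stop block is at (483,267), beside the first tick at (473,290).
- **Pointer:** it is at (418,347), which looks like click 1.

Next I'll work out the geometry.

Run:
```python
from h import *; import pickle
d=pickle.load(open("s0.pkl","rb")); T,S=d["top"],d["side"]
c=lambda x,y:(225+x/5.6-.5+.09,165+y/5.6-.4)
hub=ray(T,*c(330,213),79); hs=(447/1.5-.3,328/1.5-.3); print("hub T",hub,"S",ray(S,*hs,79),"two",two(T,c(330,213),S,hs))
post=ray(T,297.0,219.6,107); print("post",post,"side",ray(S,306,237,107))
pb=two(T,(297,219.6),S,(306,237)); print("post two",pb)
A=lambda p:np.degrees(np.arctan2(*(p-hub)[1::-1]))%360
print("post r",np.hypot(*(post-hub)[:2]),"ang",A(post))
for t in((473,290),(342,382),(262,367),(196,316),(168,238),(183,160),(483,267)):
    p=ray(T,*c(*t),37); print("tick",p.round(),np.hypot(*(p-hub)[:2]).round(1),A(p).round(1))
for f in((188,118),(435,96),(459,342),(210,364)):
    p=ray(T,*c(*f),12); print("foot",p.round(),np.hypot(*(p-hub)[:2]).round(1),A(p).round(1))
for n,a,b,h in(("glue",(348.7,180.1),(384.1,211.2),165),("smallglue",(342.3,215.1),(363.4,253.4),110),("jar",(157.4,222.3),(150.4,188),95),("yellow",(224.7,201.9),(231.5,190),150)):
    p=two(T,a,S,b); print(n,p.round(),np.hypot(*(p-hub)[:2]).round(),A(p).round())
```

```text
hub T [511.13559395  11.12798837  79.        ] S [512.07845358  10.08323849  79.        ] two [511.24131866  10.66271799  80.10810092]
post [456.44534308 -25.95369048 107.        ] side [460.60890081 -25.23489076 107.        ]
post two [455.4395306  -25.03905933 119.16205718]
post r 66.07627748903376 ang 214.13848271568548
tick [473. -72.  37.] 91.0 245.4
tick [422.   3.  37.] 89.4 185.5
tick [431.  47.  37.] 88.1 156.0
tick [459.  83.  37.] 89.1 125.7
tick [503.  99.  37.] 88.2 95.4
tick [547.  90.  37.] 87.0 65.5
tick [486. -78.  37.] 92.1 254.3
foot [576.  87.  12.] 99.5 49.6
foot [588. -56.  12.] 102.2 319.1
foot [446. -66.  12.] 101.0 230.1
foot [434.  75.  12.] 100.1 140.2
glue [ 567. -175.  153.] 195.0 287.0
smallglue [ 470. -162.  105.] 178.0 257.0
jar [450. 389.  97.] 383.0 99.0
yellow [509. 188. 117.] 176.0 91.0
```

The ticks give a base yaw of 5.5° and show the plate in click 1. The hub is at (511,11) with click 0 at 245.5° and click 4 at 125.5°. The plan is to straddle the post loosely, with tool y along the clockwise tangent and tool x pointing outward. First I'll move across at height.

```bash
python3 -m inch '{"linear":[[-0.035,-0.034,0],[-0.035,-0.034,0],[-0.035,-0.034,0],[-0.035,-0.034,0],[-0.035,-0.034,0],[-0.035,-0.034,0],[-0.035,-0.034,0],[-0.035,-0.034,0],[-0.035,-0.034,0],[-0.035,-0.034,0]],"twist":[[0,0,0],[0,0,0],[0,0,0],[0,0,0],[0,0,0],[0,0,0],[0,0,0],[0,0,0],[0,0,0],[0,0,0]],"grip":[0.036,0.036,0.036,0.036,0.036,0.036,0.036,0.036,0.036,0.036]}'
cat >> h.py <<'E'
def rel(tx,ty):
    from scipy.spatial.transform import Rotation as Ro
    o=bot.get_obs(); M=Ro.from_quat(o["orientation"]).as_matrix(); p=o["ee_pos"]
    print("p",p.round(1),"yang",np.degrees(np.arctan2(M[1,1],M[0,1])).round(1),"tool shift to target xy",(M.T@(np.array([tx,ty,p[2]])-p)).round(1),"z",M[:,2].round(3),"F",o["ft_force"].round(1),"t",o["time"],"w",round(o["grip_width"],1),"j6",o["joint_positions"][5].round(2))
def pol(th,r=65): a=np.radians(th); return 511.3+r*np.cos(a),10.7+r*np.sin(a)
E
python3 -c "
from h import *
rel(*pol(215.5))"
```

```text
time: 1.1
ee_pos: [437.0, 246.2, 236.0]
orientation: [0.141, 0.99, 0.0, 0.0]
ft_force: [0.4, 1.2, -0.5]
grip_width: 36.2
grip_force: 0.0
p [437.  246.2 236. ] yang 73.8 tool shift to target xy [ -96.7 -256.4   -0. ] z [ 0.  0. -1.] F [ 0.4  1.2 -0.5] t 1.1 w 36.2 j6 -0.82
```

```bash
python3 -m inch '{"linear":[[-0.016,-0.043,0],[-0.016,-0.043,0],[-0.016,-0.043,0],[-0.016,-0.043,0],[-0.016,-0.043,0],[-0.016,-0.041,0],[0,0,0],[0,0,0]],"twist":[[0,0,0],[0,0,0],[0,0,0],[0,0,0],[0,0,0],[0,0,0],[0,0,-7],[0,0,-7]],"grip":[0.036,0.036,0.036,0.036,0.036,0.036,0.036,0.036]}'
python3 -m inch '{"linear":[[0,0,0],[0,0,0],[0,0,0],[0,0,0],[0,0,0],[0,0,0]],"twist":[[0,0,-7],[0,0,-7],[0,0,-7],[0,0,-7],[0,0,-7],[0,0,-2.7]],"grip":[0.036,0.036,0.036,0.036,0.036,0.036]}'
python3 -c "
from h import *
rel(*pol(215.5))"
```

```text
time: 1.9
ee_pos: [457.1, -25.9, 235.8]
orientation: [0.018, 1.0, 0.0, -0.0]
ft_force: [-0.1, 0.6, -0.1]
grip_width: 35.7
grip_force: 0.0
time: 2.5
ee_pos: [457.1, -24.6, 235.7]
orientation: [-0.307, 0.952, 0.0, -0.0]
ft_force: [0.7, 0.5, 0.1]
grip_width: 35.9
grip_force: 0.0
p [457.1 -24.6 235.7] yang 125.8 tool shift to target xy [ 0.4 -2.8 -0. ] z [-0.  0. -1.] F [0.7 0.5 0.1] t 2.5 w 35.9 j6 -2.3
```

```bash
python3 -m inch '{"linear":[[0,-0.003,0.03],[0,0,0.03],[0,0,0.03],[0,0,0.025],[0,0,0.018],[0,0,0]],"twist":[[0,0,0],[0,0,0],[0,0,0],[0,0,0],[0,0,0],[0,0,0]],"grip":[0.036,0.036,0.036,0.036,0.036,0.036]}'
python3 - <<'E'
from h import *
rel(*pol(215.5))
s=vision.snapshot("side"); cv2.imwrite("pics/s2.png",cv2.resize(s["pixels"][170:280,240:400,::-1],None,fx=5,fy=5,interpolation=cv2.INTER_CUBIC))
E
```

```text
time: 3.1
ee_pos: [457.5, -26.9, 100.9]
orientation: [-0.305, 0.952, 0.001, -0.002]
ft_force: [-0.9, -0.8, 0.4]
grip_width: 35.9
grip_force: 0.0
p [457.5 -26.9 100.9] yang 125.5 tool shift to target xy [-0.6 -0.7 -0. ] z [-0.004  0.    -1.   ] F [-0.9 -0.8  0.4] t 3.1 w 35.9 j6 -2.3
```

View pics/s2.png

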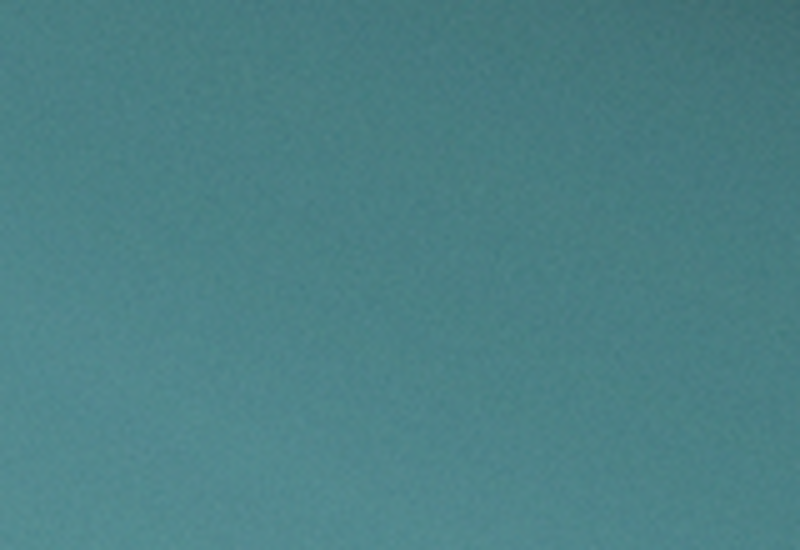

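The arm hides the post in the side view, as you'd expect, so force has to be the guide. I'll narrow the straddle and push anticlockwise.

```bash
python3 -m inch '{"linear":[[0,0,0],[0,0,0],[-0.0001,-0.0028,0],[-0.0001,-0.0028,0],[-0.0002,-0.0028,0],[-0.0002,-0.0028,0]],"twist":[[0,0,0],[0,0,0],[0,0,-2],[0,0,-2],[0,0,-2],[0,0,-2]],"grip":[0.024,0.024,0.024,0.024,0.024,0.024]}'
python3 -c "
from h import *
rel(*pol(225.5))"
python3 -m inch '{"linear":[[-0.0004,-0.0056,0],[-0.0005,-0.0056,0],[-0.0006,-0.0056,0],[-0.0007,-0.0056,0],[0,0,0]],"twist":[[0,0,-4],[0,0,-4],[0,0,-4],[0,0,-4],[0,0,0]],"grip":[0.024,0.024,0.024,0.024,0.024]}'
python3 -c "
from h import *
rel(*pol(245.5))"
```

```text
time: 3.75
ee_pos: [466.4, -35.2, 103.8]
orientation: [-0.371, 0.929, 0.0, 0.0]
ft_force: [-4.6, 3.3, 3.0]
grip_width: 24.1
grip_force: 2.5
p [466.4 -35.2 103.8] yang 133.6 tool shift to target xy [ 0.7  0.1 -0. ] z [-0.  0. -1.] F [-4.6  3.3  3. ] t 3.75 w 24.1 j6 -2.46
time: 4.25
ee_pos: [485.9, -48.5, 103.9]
orientation: [-0.497, 0.868, -0.001, 0.001]
ft_force: [-0.3, -0.8, 0.1]
grip_width: 23.7
grip_force: 0.0
p [485.9 -48.5 103.9] yang 149.5 tool shift to target xy [ 0.7  1.4 -0. ] z [ 0.002 -0.    -1.   ] F [-0.3 -0.8  0.1] t 4.25 w 23.7 j6 -2.76
```

The post resisted with about 5.7 N, then snapped into the zero click. Now I'll press gently on to the hard stop.

```bash
python3 -m inch '{"linear":[[-0.0003,-0.002,0],[-0.0003,-0.002,0],[-0.0003,-0.0015,0],[0,0,0]],"twist":[[0,0,0],[0,0,0],[0,0,0],[0,0,0]],"grip":[0.024,0.024,0.024,0.024]}'
python3 -m inch '{"linear":[[-0.0002,-0.001,0],[-0.0002,-0.001,0],[0,0,0]],"twist":[[0,0,0],[0,0,0],[0,0,0]],"grip":[0.024,0.024,0.024]}'
python3 -c "
from h import *
rel(*pol(252))"
```

```text
time: 4.65
ee_pos: [490.0, -50.2, 102.9]
orientation: [-0.496, 0.868, 0.0, -0.0]
ft_force: [-0.8, 1.0, 0.5]
grip_width: 24.2
grip_force: 0.3
time: 4.95
ee_pos: [491.1, -50.7, 102.6]
orientation: [-0.496, 0.868, 0.001, -0.001]
ft_force: [-4.8, 1.6, 3.5]
grip_width: 24.2
grip_force: 2.6
p [491.1 -50.7 102.6] yang 149.5 tool shift to target xy [ 0.3 -0.3 -0. ] z [-0.002  0.    -1.   ] F [-4.8  1.6  3.5] t 4.95 w 24.2 j6 -2.76
```

```bash
for i in 1; do python3 -m inch '{"linear":[[-0.0003,-0.001,0],[-0.0003,-0.001,0],[0,0,0]],"twist":[[0,0,0],[0,0,0],[0,0,0]],"grip":[0.024,0.024,0.024]}'; done
python3 -m inch '{"linear":[[-0.0003,-0.001,0],[-0.0003,-0.001,0],[0,0,0]],"twist":[[0,0,0],[0,0,0],[0,0,0]],"grip":[0.024,0.024,0.024]}'
python3 -c "
from h import *
rel(*pol(252))"
```

```text
time: 5.25
ee_pos: [493.0, -51.3, 102.5]
orientation: [-0.496, 0.868, 0.001, -0.001]
ft_force: [-4.9, -0.3, 0.6]
grip_width: 24.3
grip_force: 2.3
time: 5.55
ee_pos: [493.9, -51.5, 102.2]
orientation: [-0.496, 0.868, 0.002, -0.002]
ft_force: [-10.9, 0.6, 7.3]
grip_width: 24.2
grip_force: 5.4
p [493.9 -51.5 102.2] yang 149.5 tool shift to target xy [1.  2.6 0. ] z [-0.005  0.001 -1.   ] F [-10.9   0.6   7.3] t 5.55 w 24.2 j6 -2.76
```

```bash
python3 -m inch '{"linear":[[-0.0003,-0.001,0],[-0.0003,-0.001,0],[0,0,0]],"twist":[[0,0,0],[0,0,0],[0,0,0]],"grip":[0.024,0.024,0.024]}'
python3 -c "
from h import *
rel(*pol(245.5))"
```

```text
time: 5.85
ee_pos: [494.2, -51.6, 101.9]
orientation: [-0.496, 0.868, 0.003, -0.003]
ft_force: [-20.9, 6.6, 14.6]
grip_width: 24.0
grip_force: 10.6
p [494.2 -51.6 101.9] yang 149.5 tool shift to target xy [ 2.3 10.1  0.1] z [-0.009  0.002 -1.   ] F [-20.9   6.6  14.6] t 5.85 w 24.0 j6 -2.76
```

Stalled at 22 N, with 0.3 mm of motion for 2 mm commanded, so the plate is on its hard stop. Backing off to the zero click.

```bash
python3 -m inch '{"linear":[[0.0006,0.004,0],[0.0006,0.004,0],[0.0006,0.003,0],[0,0.001,0],[0,0,0],[0,0,0]],"twist":[[0,0,0],[0,0,0],[0,0,0],[0,0,0],[0,0,0],[0,0,0]],"grip":[0.024,0.024,0.024,0.024,0.024,0.024]}'
python3 -c "
from h import *
rel(*pol(245.5))"
```

```text
time: 6.45
ee_pos: [487.2, -47.9, 103.1]
orientation: [-0.496, 0.868, -0.0, 0.0]
ft_force: [-0.9, 0.7, 0.5]
grip_width: 24.2
grip_force: 0.0
p [487.2 -47.9 103.1] yang 149.5 tool shift to target xy [ 1.9  2.2 -0. ] z [ 0.001 -0.    -1.   ] F [-0.9  0.7  0.5] t 6.45 w 24.2 j6 -2.75
```

```bash
python3 -m inch '{"linear":[[0.0019,0.0022,0],[0.0003,0.0057,0],[0.0002,0.0057,0],[0.0001,0.0057,0],[0,0.0057,0],[-0.0001,0.0057,0],[-0.0002,0.0057,0],[0,0,0],[0,0,0]],"twist":[[0,0,0],[0,0,4],[0,0,4],[0,0,4],[0,0,4],[0,0,4],[0,0,4],[0,0,0],[0,0,0]],"grip":[0.024,0.024,0.024,0.024,0.024,0.024,0.024,0.024,0.024]}'
python3 -c "
from h import *
rel(*pol(215.5))"
```

```text
time: 7.35
ee_pos: [458.2, -26.7, 103.0]
orientation: [-0.306, 0.952, -0.0, 0.0]
ft_force: [-0.0, -0.2, -0.7]
grip_width: 23.9
grip_force: 0.0
p [458.2 -26.7 103. ] yang 125.6 tool shift to target xy [ 0.  -0.4  0. ] z [ 0. -0. -1.] F [-0.  -0.2 -0.7] t 7.35 w 23.9 j6 -2.3
```

```bash
R='unused'; python3 -m inch '{"linear":[[-0.0003,0.0057,0],[-0.0003,0.0057,0],[-0.0003,0.0057,0],[-0.0003,0.0057,0],[-0.0003,0.0057,0],[-0.0003,0.0055,0],[0,0,0],[0,0,0]],"twist":[[0,0,5],[0,0,5],[0,0,5],[0,0,5],[0,0,5],[0,0,5],[0,0,0],[0,0,0]],"grip":[0.024,0.024,0.024,0.024,0.024,0.024,0.024,0.024]}'
python3 -c "
from h import *
rel(*pol(185.5))"
```

```text
time: 8.15
ee_pos: [446.7, 4.8, 103.0]
orientation: [-0.05, 0.999, -0.0, 0.0]
ft_force: [0.8, -0.0, -0.0]
grip_width: 24.1
grip_force: 0.0
p [446.7   4.8 103. ] yang 95.7 tool shift to target xy [ 0.1 -0.3 -0. ] z [ 0. -0. -1.] F [ 0.8 -0.  -0. ] t 8.15 w 24.1 j6 -1.71
```

```bash
python3 -m inch '{"linear":[[-0.0003,0.0057,0],[-0.0003,0.0057,0],[-0.0003,0.0057,0],[-0.0003,0.0057,0],[-0.0003,0.0057,0],[-0.0003,0.0055,0],[0,0,0],[0,0,0]],"twist":[[0,0,5],[0,0,5],[0,0,5],[0,0,5],[0,0,5],[0,0,5],[0,0,0],[0,0,0]],"grip":[0.024,0.024,0.024,0.024,0.024,0.024,0.024,0.024]}'
python3 -c "
from h import *
rel(*pol(155.5))"
python3 -m inch '{"linear":[[-0.0003,0.0057,0],[-0.0003,0.0057,0],[-0.0003,0.0057,0],[-0.0003,0.0057,0],[-0.0003,0.0057,0],[-0.0003,0.0055,0],[0,0,0],[0,0,0]],"twist":[[0,0,5],[0,0,5],[0,0,5],[0,0,5],[0,0,5],[0,0,5],[0,0,0],[0,0,0]],"grip":[0.024,0.024,0.024,0.024,0.024,0.024,0.024,0.024]}'
python3 -c "
from h import *
rel(*pol(125.5))"
```

```text
time: 8.95
ee_pos: [452.4, 37.9, 102.9]
orientation: [0.21, 0.978, -0.0, -0.0]
ft_force: [-0.5, -0.1, -0.3]
grip_width: 24.2
grip_force: 0.0
p [452.4  37.9 102.9] yang 65.7 tool shift to target xy [ 0.1 -0.3  0. ] z [-0. -0. -1.] F [-0.5 -0.1 -0.3] t 8.95 w 24.2 j6 -1.12
time: 9.75
ee_pos: [473.7, 63.7, 102.9]
orientation: [0.456, 0.89, -0.0, -0.0]
ft_force: [-0.1, 0.1, 0.2]
grip_width: 24.1
grip_force: 0.0
p [473.7  63.7 102.9] yang 35.7 tool shift to target xy [ 0.1 -0.2  0. ] z [-0. -0. -1.] F [-0.1  0.1  0.2] t 9.75 w 24.1 j6 -0.54
```

Now lift straight up, clear the view and look.

```bash
python3 -m inch '{"linear":[[0,0,0],[0,0,-0.01],[0,0,-0.03],[0,0,-0.03],[0,0,-0.035],[0,0,-0.035],[0.035,0.025,0],[0.035,0.025,0],[0.035,0.025,0],[0.035,0.025,0]],"twist":[[0,0,0],[0,0,0],[0,0,0],[0,0,0],[0,0,0],[0,0,0],[0,0,0],[0,0,0],[0,0,0],[0,0,0]],"grip":[0.034,0.034,0.034,0.034,0.034,0.034,0.034,0.034,0.034,0.034]}'
python3 -m inch '{"linear":[[0.035,0.025,0],[0.035,0.025,0],[0.035,0.025,0],[0.035,0.025,0],[0,0,0],[0,0,0]],"twist":[[0,0,0],[0,0,0],[0,0,0],[0,0,0],[0,0,0],[0,0,0]],"grip":[0.034,0.034,0.034,0.034,0.034,0.034]}'
python3 - <<'E'
from h import *
rel(*pol(125.5))
T=vision.snapshot("top"); S=vision.snapshot("side")
print(blobs(T,(0,150,90),(6,255,255),(245,172,316,240))); print(blobs(S,(0,150,90),(6,255,255),(250,190,335,268)))
for b in blobs(T,(0,150,90),(6,255,255),(245,172,316,240))[:1]:
    p=ray(T,*b[0],107); print(p,np.degrees(np.arctan2(p[1]-10.7,p[0]-511.3)))
print("exp T",proj(T,np.array([*pol(125.5),107])),"S",proj(S,np.array([*pol(125.5),107])))
cv2.imwrite("pics/top3.png",cv2.resize(T["pixels"][150:260,215:375,::-1],None,fx=5,fy=5,interpolation=cv2.INTER_CUBIC))
cv2.imwrite("pics/side3.png",cv2.resize(S["pixels"][:,:,::-1],(768,576)))
E
```

```text
time: 10.75
ee_pos: [473.7, 237.6, 243.9]
orientation: [0.457, 0.889, 0.0, 0.0]
ft_force: [1.1, -0.9, 0.3]
grip_width: 34.4
grip_force: 0.0
time: 11.35
ee_pos: [473.8, 408.4, 243.2]
orientation: [0.457, 0.89, -0.0, -0.0]
ft_force: [0.0, 0.3, 0.6]
grip_width: 33.9
grip_force: 0.0
p [473.8 408.4 243.2] yang 35.6 tool shift to target xy [-2.801e+02 -2.010e+02  1.000e-01] z [-0. -0. -1.] F [0.  0.3 0.6] t 11.35 w 33.9 j6 0.05
[([266.6, 214.3], [265, 212, 4, 5, 17]), ([261.0, 220.0], [260, 219, 3, 3, 5])]
[([272.5, 221.7], [271, 221, 4, 2, 6])]
[472.42174004  64.18095517 107.        ] 126.01547345303884
exp T [266.78633329 213.9201249 ] S [272.72242656 220.12108698]
```

View pics/top3.png

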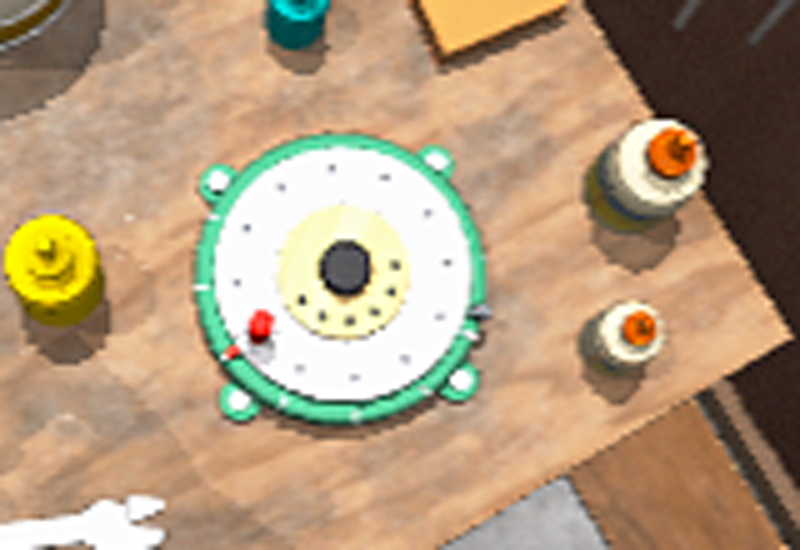

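View pics/side3.png

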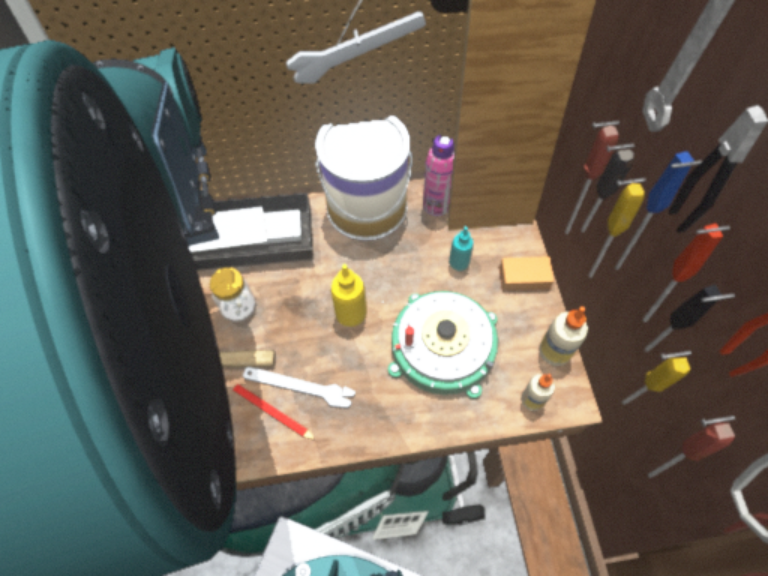

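The pointer is on the fifth tick, crop (232,352), and the post is at 126° against an expected 125.5°, so the plate rests in click 4. The jar (side view 232,295) and glue (565,335) are where they were, and the arm is clear.

```bash
python3 -c "
from bench import bot
print(bot.finish_job())"
```

```text
the job is handed in; nothing more can be done
None
```

The plate was turned anticlockwise to its hard stop, then clockwise exactly four clicks, and rests in click 4; the jar and glue bottle were not touched, and the job was handed in after about 11.5 s.

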